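# Release the safety cap of the amber reagent bottle on a school laboratory bench

### The job

Release the orange safety cap of the amber reagent bottle: press the cap firmly down and, keeping it pressed, turn it counterclockwise (seen from above) until it unlocks, then let go so that it springs up and stays standing open on the bottle. Leave the blue cap of the white bottle alone.

Things in the scene. Friction and masses are not known exactly. Their poses are not given: they have to be found in the camera images.
- amber_cap (a point): Orange cap, 67 mm across, 26 high, on the fixed amber bottle. On its flat top, centred, stands a round finely ribbed knob of 36 mm diameter, 28 high: grip that. Point: on the cap's axis at the flat top (the knob's foot), 179 mm above the bench when locked; z up, moves with the cap. Fingertips may push on the flat rim (15 mm wide) round the knob. The like blue cap is 140 mm away, on either side.
- amber_lift (a joint): Height of the orange cap, m: 0 locked, negative pressed down (stop at -0.011), +0.008 unlocked and sprung up. The spring takes about 7 N to start, 10 N at -0.005, 13 N at the stop. Turning is blocked unless it is pressed more than 5 mm (7 to 10 mm is right). If turned unpressed the grip slips or the lock is forced.
- amber_turn (a joint): Turn of the orange cap in rad, growing counterclockwise seen from above: 0 locked, unlocked from about 1.05, stop at 1.4 (1.2 is a good aim). It turns lightly while pressed, and stays where it is left.
- white_lift (a joint): Height in m of the blue cap on the white bottle, a bystander that stays locked: 0 locked, negative if pressed down, +0.008 if opened.

How it is judged:
By the outcome, as a careful person would: the job done as asked, in the order asked, and still so for the second after the job is handed in, with the robot touching nothing.
It also fails if it takes over 35 s, if anything falls off the work surface, if the arm or the gripper's body presses on something with over 40 N, if the wrist force passes 120 N, or if a joint passes its speed limit or range.

### The arm

A 6-joint arm with a two-finger parallel gripper is mounted at the origin on the work surface. World frame = base frame: x ahead of the robot, y to its left, z up, the work surface at z = 0. Lengths are in m, angles in rad, forces in N, time in s.
With the tool pointing down it reaches from about 0.375 to 0.9 m from the base axis. Payload 3.1 kg.
Tool frame: the origin (TCP) lies at the very end of the fingers, on their centre line; the grasp point (between the pads) lies 19 mm behind it (manip.grasp_offset is the distance from the TCP to the grasp point, in m); x points along the fingers, z is the direction in which the jaws open and shut, and the axes are right-handed (so a half turn about x gives the same grasp; the last joint's range is limited). The gripper opens to 85 mm and grips with 20 to 120 N. Pads are 22 mm wide; open, the fingers measure 114 mm over their backs; the gripper's body (76 mm by 85 mm) begins 54 mm behind the grasp point. The pads swing forward as they close: fully open they stand 13 mm farther back than shut.
Start: joints at [-1.403, 0.527, 1.433, -0, 1.181, -0.178], TCP at [0.212, -0.588, 0.231] pointing down, gripper open.
Joint ranges: [-3.08, 3.08], [-0.75, 2.2], [0.22, 2.44], [-1.43, 4.57], [0, 2.65], [-2.85, 2.85]. Speed limits (rad/s): [2.79, 2.79, 3.14, 3.14, 3.14, 3.14].

### API

Orientations are given as a unit quaternion [x, y, z, w].
In Python, from station import manip gives the robot as it stands.
- The arm moves only by the tool send_rows, never from a script. Its argument "steps" is a list that holds one entry, the list of rows, each a list of 5 numbers: the closure, from 0 (fully open) to 1 (shut), then the shift along the world's x, y, z in m, then the turn about the world's z in rad. A call has 1 to 8 rows; each row is the pose to reach, as a shift and turn from the pose commanded when the call began; what a row does not reach only later rows make up. A row lasts 1/8 s, in which the tool goes at most 62.5 mm and 10.7 degrees, less where a joint would pass 70% of its speed; a pose out of reach is approached as far as the arm can. A call with a gripper value outside its range is refused whole. The fingers move at their own pace and stop on an object; "grip_force" is the grip in N (left out, the last holds). Time passes only in rows, so rows that repeat a pose let the fingers close. It gives the time, the measured TCP pose, the force and the opening at its end, in the units of the state.
- manip.sense(): the state, without advancing time (a new reading comes with each control period).
- manip.snapshot(name): name is "scene" or "top" or "wrist"; returns the picture (480x640x3 uint8, red, green, blue); there is no depth.
- manip.camera_params(name): a dict with "fx", "fy", "cx", "cy" (pixels), "T" (4x4, takes a point from camera to world coordinates); the wrist camera has in their place "tool_from_camera" (4x4, takes a point from camera to tool coordinates, whose origin is the TCP and whose axes are the tool frame's). Camera axes: x right, y down, z forward; pixel columns grow to the right and rows downward; lengths in m; the calibration is good to about 2 mm. A picture is of the moment at which its call begins: read the wrist's pose just before it. camera_params takes no time and is no camera call.
- manip.sign_off(): hands the job in, once; it reports no verdict.
The state is a dict: "t": time; "q": joint angles; "qd": joint speeds; "tau": joint torques, N m; "tcp_pos": TCP position; "tool_rot": TCP orientation; "force": force on the tool from outside, world axes, zero at the start; "ft_torque": the same for the moment, N m; "finger_gap": opening from 0.0 (shut) to 1.0 (fully open).
Only numpy, scipy, OpenCV 4.12 (cv2) and the standard library are available. Lean on these libraries where they do the work, as an engineer would, in place of code of your own. Each camera call takes 0.05 s, during which the arm holds its last target.

## Working session

There is one attempt and no reset: what is moved stays moved. The work goes in short steps, Python scripts to look and compute and a tool call to move; the robot and the scene stay as the last step left them, time stands still between calls to the robot, and variables do not carry over. Pictures are saved under pics/ and viewed, and the job is handed in when it is done.

Besides the shell and the picture viewer there is one more tool, called after ">>>" as a command line: name --argument value ..., lists and objects as JSON in quotes. send_rows: Moves the arm, as the interface text tells. Its arguments: {"type":"object","properties":{"steps":{"type":"array","items":{"type":"array","items":{"type":"array","items":{"type":"number"}}}},"grip_force":{"type":"number"}},"required":["steps"]}

```bash
mkdir -p pics; ls; python3 - <<'E'
from station import manip
import cv2
s=manip.sense(); print({k:s[k] for k in("t","tcp_pos","tool_rot","force","finger_gap")}, manip.grasp_offset)
for n in("scene","top"):
    im=manip.snapshot(n); cv2.imwrite(f"pics/{n}0.png",cv2.cvtColor(im,cv2.COLOR_RGB2BGR)); print(n,manip.camera_params(n))
print(manip.camera_params("wrist"))
E
```

```text
pics
{'t': 0.0, 'tcp_pos': array([ 0.21173812, -0.587276  ,  0.2303195 ]), 'tool_rot': array([ 0.40705795,  0.57912205, -0.40597382,  0.57801967]), 'force': array([ 0.56483264,  0.33210682, -0.02347849]), 'finger_gap': 0.9965055977035572} 0.0187
scene {'fx': 455.03085528064145, 'fy': 455.03085528064145, 'cx': 315.1192669715287, 'cy': 239.4323950458461, 'T': array([[-0.1648062 ,  0.71136936, -0.68322218,  1.03059137],
       [ 0.98623996,  0.10970563, -0.12367462,  0.1097135 ],
       [-0.01302502, -0.69420336, -0.71966106,  0.65543711],
       [ 0.        ,  0.        ,  0.        ,  1.        ]])}
top {'fx': 614.9648099656162, 'fy': 614.9648099656162, 'cx': 317.03068937968857, 'cy': 237.34098168350047, 'T': array([[ 0.19218942, -0.94819911,  0.25294599,  0.42989835],
       [-0.98134778, -0.18686102,  0.04516067,  0.02437615],
       [ 0.00444444, -0.25690739, -0.96642581,  0.83486366],
       [ 0.        ,  0.        ,  0.        ,  1.        ]])}
{'fx': 406.2235575874156, 'fy': 406.2235575874156, 'cx': 318.11651740819053, 'cy': 238.02607624528213, 'tool_from_camera': array([[-6.69346705e-04, -2.80096894e-01,  9.59971501e-01,
        -1.43585929e-01],
       [ 5.16161809e-04, -9.59971685e-01, -2.80096587e-01,
         7.14139390e-02],
       [ 9.99999643e-01,  3.08018898e-04,  7.87129203e-04,
        -1.32284555e-03],
       [ 0.00000000e+00,  0.00000000e+00,  0.00000000e+00,
         1.00000000e+00]])}
```

View pics/scene0.png

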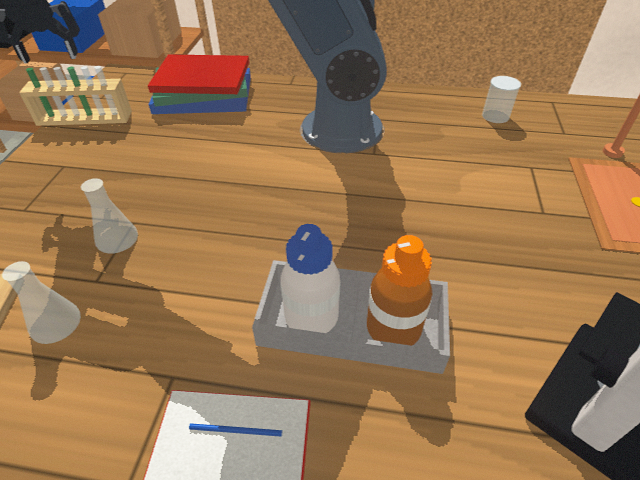

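View pics/top0.png

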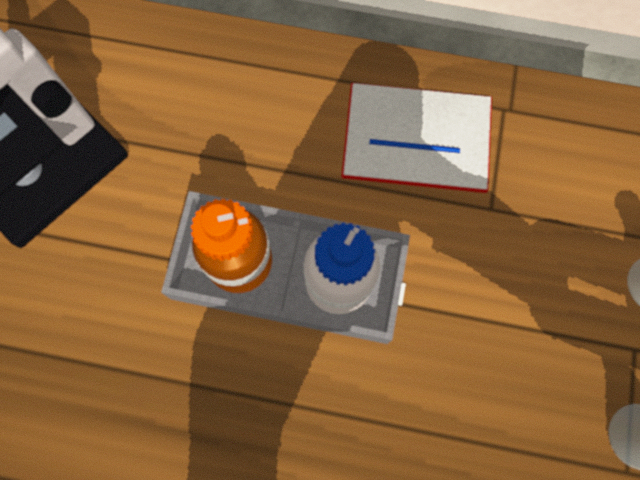

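The orange cap is at about (224,230) in the top view and (407,258) in the scene view. The blue one is at (345,253) in top. I'll zoom in and mask.

```bash
cat > h.py <<'E'
import cv2,numpy as np
from station import manip
def ray(n,u,v,z):
    c=manip.camera_params(n);T=c["T"]
    d=T[:3,:3]@[(u-c["cx"])/c["fx"],(v-c["cy"])/c["fy"],1]; o=T[:3,3]
    return o+d*(z-o[2])/d[2]
def proj(n,p):
    c=manip.camera_params(n);T=c["T"]; q=T[:3,:3].T@(np.array(p)-T[:3,3])
    return np.array([c["fx"]*q[0]/q[2]+c["cx"],c["fy"]*q[1]/q[2]+c["cy"]])
E
python3 - <<'E'
import cv2,numpy as np
a=cv2.imread("pics/top0.png")[190:300,180:400]; b=cv2.imread("pics/scene0.png")[215:345,270:450]
cv2.imwrite("pics/z1.png",cv2.resize(a,None,fx=3.6,fy=3.6,interpolation=cv2.INTER_CUBIC))
cv2.imwrite("pics/z2.png",cv2.resize(b,None,fx=4,fy=4,interpolation=cv2.INTER_CUBIC))
for n in("top0","scene0"):
    im=cv2.imread(f"pics/{n}.png"); h=cv2.cvtColor(im,cv2.COLOR_BGR2HSV)
    m=cv2.inRange(h,(8,235,200),(20,255,255)); 
    k,l,st,ce=cv2.connectedComponentsWithStats(m)
    i=1+np.argmax(st[1:,4]); print(n,st[i],ce[i])
E
```

```text
top0 [ 192  204   60   57 2236] [219.3568873  233.58586762]
scene0 [401 236  30  33 302] [417.20198675 248.66887417]
```

View pics/z1.png

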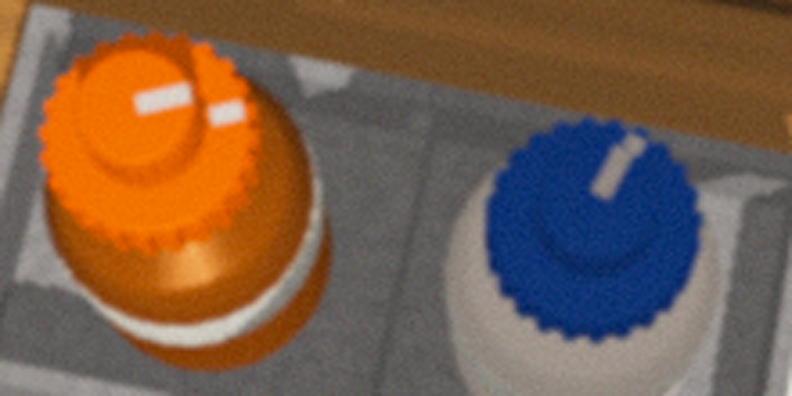

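View pics/z2.png

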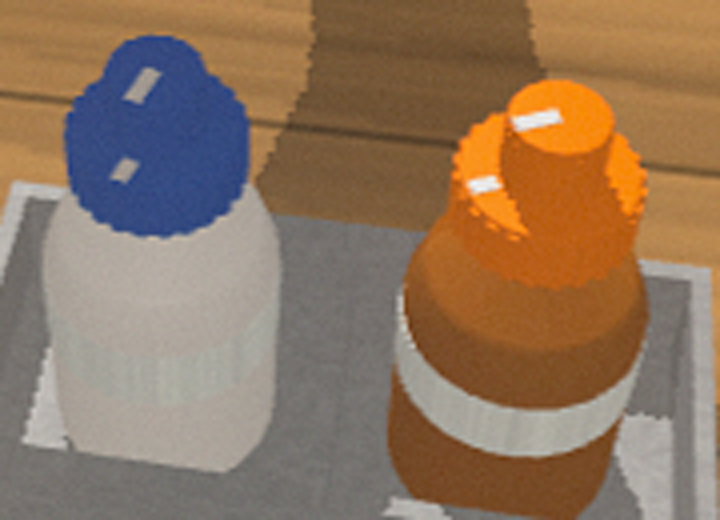

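```bash
python3 - <<'E'
from h import *
print(ray("top",180+137/3.6,190+110/3.6,.207),ray("scene",270+560/4,215+117/4,.207),ray("top",180+150/3.6,190+141/3.6,.179))
# blue: rim circle
print("blue",ray("top",180+595/3.6,190+228/3.6,.175), ray("scene",270+155/4,215+66/4,.207))
p=ray("top",180+137/3.6,190+110/3.6,.207)[:2]
im=cv2.imread("pics/top0.png")
for r,z in((.018,.207),(.018,.179),(.0335,.179)):
    for a in np.linspace(0,6.28,24):
        u,v=proj("top",[p[0]+r*np.cos(a),p[1]+r*np.sin(a),z]); cv2.circle(im,(int(round(u*8)),int(round(v*8))),4,(0,255,0),-1,shift=3)
cv2.imwrite("pics/ov.png",cv2.resize(im[190:300,180:400],None,fx=3.6,fy=3.6))
from scipy.spatial.transform import Rotation as R
print(R.from_quat(manip.sense()["tool_rot"]).as_matrix().round(3))
E
```

```text
[0.59200618 0.16052806 0.207     ] [0.59424302 0.16080079 0.207     ] [0.59033993 0.16037026 0.179     ]
blue [0.59072016 0.02113767 0.175     ] [0.59106787 0.02134688 0.207     ]
[[-0.     0.941  0.339]
 [ 0.002  0.339 -0.941]
 [-1.     0.    -0.002]]
```

View pics/ov.png

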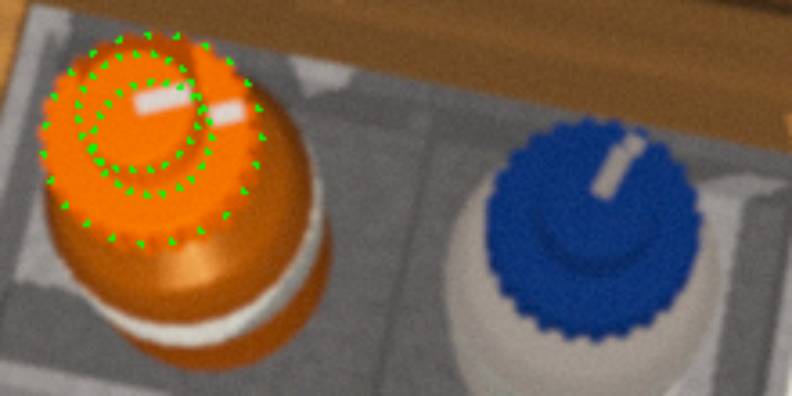

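>>> send_rows --steps '[[[0,0,0,0.06,0],[0,0.02,0.04,0.08,0],[0,0.045,0.09,0.08,0],[0,0.07,0.14,0.08,0],[0,0.095,0.19,0.08,0],[0,0.12,0.24,0.08,0],[0,0.145,0.29,0.08,0],[0,0.17,0.34,0.08,0]]]' --grip_force 60

```text
t: 1.1
tcp_pos: [0.3823, -0.2462, 0.3111]
tool_rot: [0.407, 0.579, -0.407, 0.578]
force: [1.1, -0.5, 0.3]
finger_gap: 0.997
```

```bash
python3 - <<'E'
from station import manip
s=manip.sense(); print(s["t"],s["q"].round(3),s["tcp_pos"])
E
```

```text
1.1 [-0.819  0.194  1.732  0.     1.215  0.407] [ 0.38226088 -0.24615397  0.31112216]
```

>>> send_rows --steps '[[[0,0.027,0.053,0,0],[0,0.054,0.106,0,0],[0,0.081,0.159,0,0],[0,0.108,0.212,0,0],[0,0.135,0.265,0,0],[0,0.162,0.318,0,0],[0,0.188,0.37,0,0],[0,0.21,0.407,0,0]]]'

```text
t: 2.1
tcp_pos: [0.5921, 0.1616, 0.3107]
tool_rot: [0.406, 0.579, -0.406, 0.579]
force: [1.0, -0.8, -0.3]
finger_gap: 1.0
```

```bash
cat >> h.py <<'E'
from scipy.spatial.transform import Rotation as R
def wcam():
    s=manip.sense(); im=manip.snapshot("wrist"); c=manip.camera_params("wrist")
    T=np.eye(4);T[:3,:3]=R.from_quat(s["tool_rot"]).as_matrix();T[:3,3]=s["tcp_pos"]
    T=T@c["tool_from_camera"]
    return s,cv2.cvtColor(im,cv2.COLOR_RGB2BGR),c,T
E
python3 - <<'E'
from h import *
s,im,c,T=wcam(); cv2.imwrite("pics/w1.png",im); np.save("T1.npy",T)
print(s["t"],s["q"].round(3),s["tcp_pos"],s["force"])
def pr(p):
    q=T[:3,:3].T@(np.array(p)-T[:3,3]); return c["fx"]*q[0]/q[2]+c["cx"],c["fy"]*q[1]/q[2]+c["cy"]
for r,z in((.018,.207),(.018,.179),(.0335,.179)):
    for a in np.linspace(0,6.28,24):
        u,v=pr([.592+r*np.cos(a),.1605+r*np.sin(a),z]); cv2.circle(im,(int(u),int(v)),1,(0,255,0),-1)
cv2.imwrite("pics/w1o.png",im)
E
```

```text
2.1 [0.084 0.436 1.363 0.    1.343 1.308] [0.59214785 0.16155782 0.31073218] [ 0.99336683 -0.80156825 -0.3156929 ]
```

View pics/w1o.png

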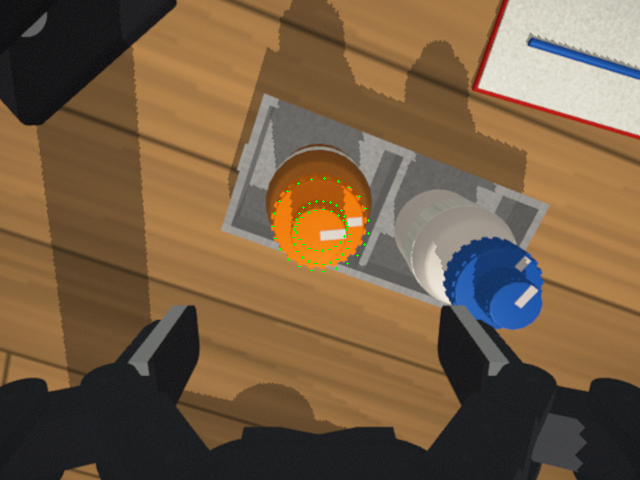

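```bash
python3 - <<'E'
import cv2
a=cv2.imread("pics/w1o.png")[130:290,240:400];b=cv2.imread("pics/w1.png")[130:290,240:400]
cv2.imwrite("pics/w1z.png",cv2.resize(cv2.hconcat([a,b]),None,fx=2.5,fy=2.5,interpolation=cv2.INTER_CUBIC))
E
```

```text
(no output)
```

View pics/w1z.png

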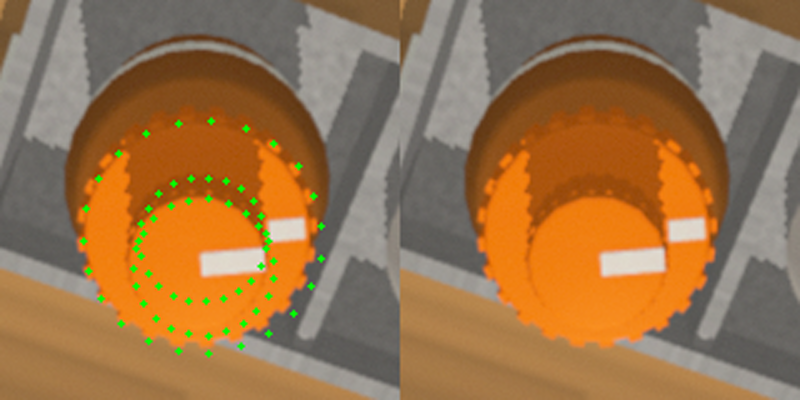

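```bash
python3 - <<'E'
from h import *
T=np.load("T1.npy");c=manip.camera_params("wrist")
def r(u,v,z):
    d=T[:3,:3]@[(u-c["cx"])/c["fx"],(v-c["cy"])/c["fy"],1]; return T[:3,3]+d*(z-T[2,3])/d[2]
print(r(240+197/2.5,130+262/2.5,.207), r(240+197/2.5,130+226/2.5,.179))
E
```

```text
[0.59313064 0.16268462 0.207     ] [0.59548325 0.1634819  0.179     ]
```

>>> send_rows --steps '[[[0,0.001,0.001,-0.03,0],[0,0.001,0.001,-0.06,0],[0,0.001,0.001,-0.09,0],[0,0.001,0.001,-0.11,0],[0,0.001,0.001,-0.12,0],[0,0.001,0.001,-0.12,0]]]'

```text
t: 2.9
tcp_pos: [0.5924, 0.1598, 0.1906]
tool_rot: [0.406, 0.579, -0.407, 0.578]
force: [-0.2, -0.1, -0.3]
finger_gap: 1.001
```

```bash
python3 - <<'E'
from h import *
s,im,c,T=wcam(); cv2.imwrite("pics/w2.png",im); print(s["tcp_pos"],s["force"],s["q"].round(3))
E
```

```text
[0.59242137 0.15984574 0.19063321] [-0.23880476 -0.05542746 -0.32079902] [0.082 0.56  1.502 0.    1.082 1.307]
```

View pics/w2.png

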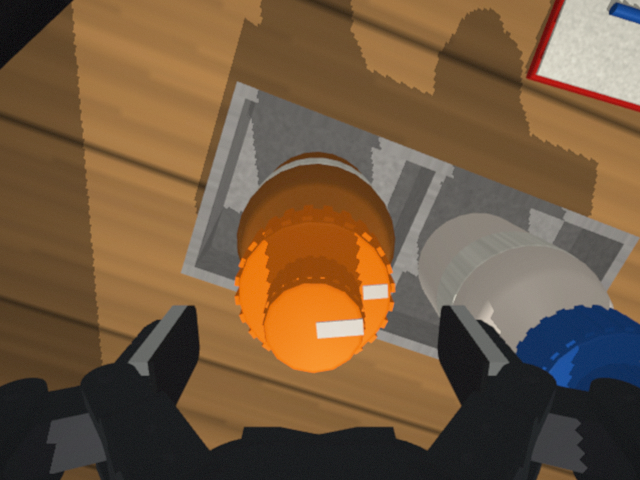

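The knob is between the open fingers; its top is at about (315,328), and the jaw midline is at column 318.

```bash
python3 - <<'E'
from h import *
s=manip.sense();c=manip.camera_params("wrist")
T=np.eye(4);T[:3,:3]=R.from_quat(s["tool_rot"]).as_matrix();T[:3,3]=s["tcp_pos"];T=T@c["tool_from_camera"]
d=T[:3,:3]@[(314.5-c["cx"])/c["fx"],(328-c["cy"])/c["fy"],1]; print(T[:3,3]+d*(.207-T[2,3])/d[2])
E
```

```text
[0.59327324 0.16264828 0.207     ]
```

>>> send_rows --steps '[[[0,0.0007,0.002,-0.006,0],[0,0.0007,0.002,-0.006,0],[1,0.0007,0.002,-0.006,0],[1,0.0007,0.002,-0.006,0],[1,0.0007,0.002,-0.006,0],[1,0.0007,0.002,-0.006,0],[1,0.0007,0.002,-0.006,0],[1,0.0007,0.002,-0.006,0]]]' --grip_force 50

```text
t: 3.95
tcp_pos: [0.5937, 0.162, 0.1858]
tool_rot: [0.407, 0.578, -0.406, 0.579]
force: [-1.0, -0.9, 5.2]
finger_gap: 0.402
```

```bash
python3 - <<'E'
from h import *
s,im,c,T=wcam(); cv2.imwrite("pics/w3.png",im); print(s["tcp_pos"],s["force"],s["ft_torque"],s["finger_gap"])
E
```

```text
[0.59369873 0.16200001 0.18575066] [-0.96311192 -0.87904926  5.1612775 ] [-0.11226694  0.19917356  0.00188207] 0.40236514840264825
```

View pics/w3.png

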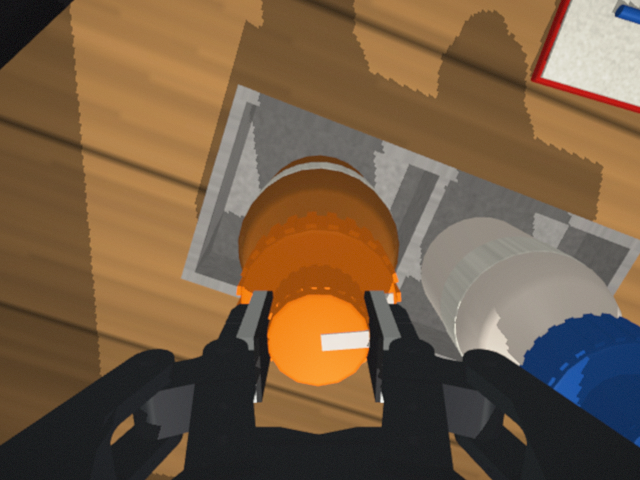

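>>> send_rows --steps '[[[1,0,0,-0.002,0],[1,0,0,-0.004,0],[1,0,0,-0.006,0],[1,0,0,-0.0075,0],[1,0,0,-0.009,0],[1,0,0,-0.009,0]]]' --grip_force 80

```text
t: 4.75
tcp_pos: [0.5939, 0.1621, 0.1778]
tool_rot: [0.407, 0.578, -0.406, 0.579]
force: [-3.2, -0.5, 10.7]
finger_gap: 0.393
```

```bash
python3 - <<'E'
from h import *
s,im,c,T=wcam(); cv2.imwrite("pics/w4.png",im); print(s["tcp_pos"],s["force"],s["ft_torque"],s["finger_gap"],s["q"].round(3))
im=manip.snapshot("scene"); cv2.imwrite("pics/s4.png",cv2.resize(cv2.cvtColor(im,cv2.COLOR_RGB2BGR)[200:350,250:470],None,fx=3.5,fy=3.5))
E
```

```text
[0.59388248 0.16205475 0.17781443] [-3.23795213 -0.50621329 10.69706463] [-1.03508271e-01  4.97391135e-01  2.83534701e-04] 0.39322431989398576 [ 0.085  0.577  1.51  -0.     1.054  1.31 ]
```

View pics/w4.png

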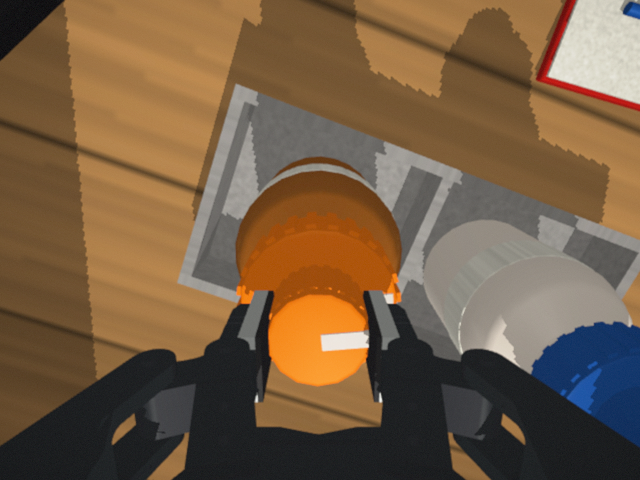

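View pics/s4.png

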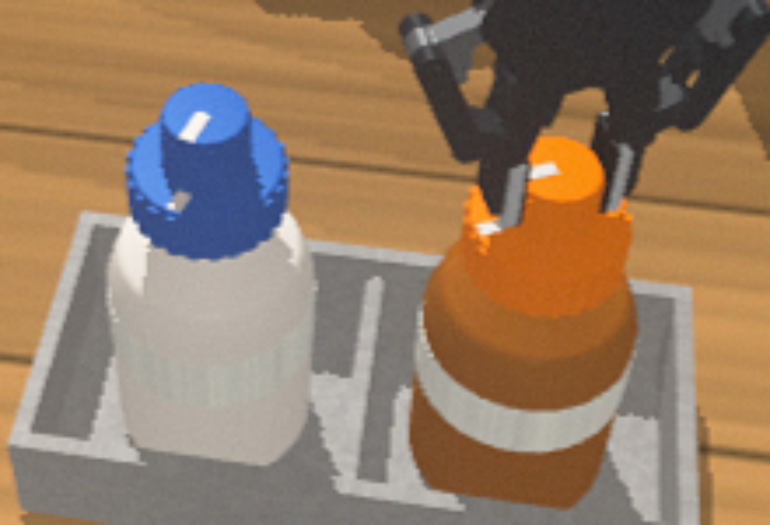

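>>> send_rows --steps '[[[1,0,0,-0.001,0],[1,0,0,-0.002,0],[1,0,0,-0.002,0],[1,0,0,-0.002,0]]]'

```text
t: 5.35
tcp_pos: [0.5939, 0.1621, 0.1761]
tool_rot: [0.407, 0.578, -0.406, 0.579]
force: [-3.8, -0.4, 11.2]
finger_gap: 0.393
```

```bash
python3 - <<'E'
from h import *
for i in range(3):
    manip.snapshot("top"); s=manip.sense(); print(s["tcp_pos"],s["force"],s["ft_torque"])
E
```

```text
[0.5938359  0.16205555 0.17613915] [-2.95396902 -0.63143358 11.33688055] [-0.06329423  0.55648581 -0.04488096]
[0.59385819 0.16206233 0.17613516] [-3.10442551 -1.18132098 10.67890766] [-0.11836821  0.53788609  0.04395862]
[0.59384749 0.16205555 0.17612713] [-2.36490133 -1.19191851 10.91201555] [-0.16107611  0.56954322  0.03871204]
```

>>> send_rows --steps '[[[1,0,0,-0.0005,0],[1,0,0,-0.0005,0.08],[1,0,0,-0.0005,0.16]]]'

```text
t: 5.88
tcp_pos: [0.5938, 0.1622, 0.1757]
tool_rot: [0.359, 0.609, -0.358, 0.61]
force: [-2.2, -0.1, 12.1]
finger_gap: 0.391
```

```bash
python3 - <<'E'
from h import *
s,im,c,T=wcam(); cv2.imwrite("pics/w5.png",im); print(s["tcp_pos"],s["force"],s["ft_torque"],s["finger_gap"],s["q"].round(3))
im=manip.snapshot("scene"); cv2.imwrite("pics/s5.png",cv2.resize(cv2.cvtColor(im,cv2.COLOR_RGB2BGR)[200:350,250:470],None,fx=3.5,fy=3.5))
E
```

```text
[0.59381291 0.16216827 0.17568759] [-2.22632322 -0.07123575 12.05991355] [-0.0835451   0.56229102 -0.06197683] 0.39071235928574627 [0.085 0.58  1.512 0.    1.049 1.148]
```

View pics/w5.png

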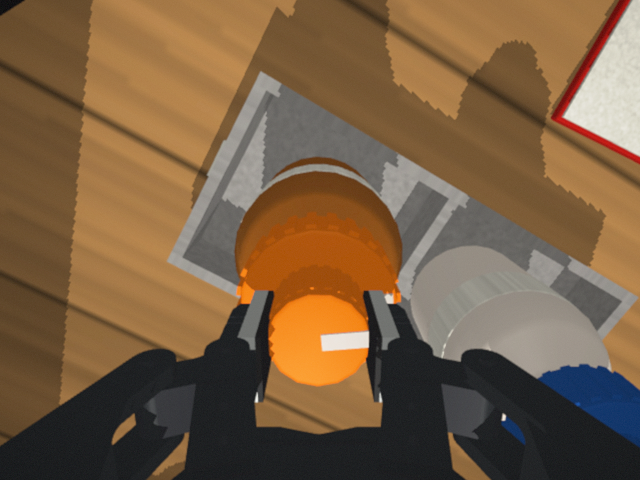

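View pics/s5.png

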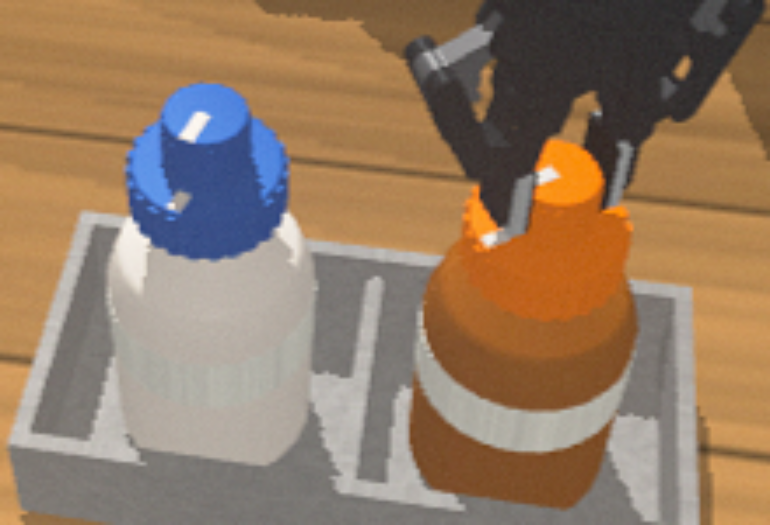

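The white mark on the knob stays fixed in the wrist view at about (345,342), with almost no torque, so the cap is turning with the gripper. I'll carry on to about 1.2 rad.

>>> send_rows --steps '[[[1,0,0,0,0.15],[1,0,0,0,0.3],[1,0,0,0,0.45],[1,0,0,0,0.6],[1,0,0,0,0.75],[1,0,0,0,0.9],[1,0,0,0,1.04],[1,0,0,0,1.04]]]'

```text
t: 6.98
tcp_pos: [0.5933, 0.1623, 0.1756]
tool_rot: [0.009, 0.707, -0.008, 0.707]
force: [-3.8, 0.0, 11.9]
finger_gap: 0.392
```

```bash
python3 - <<'E'
from h import *
s,im,c,T=wcam(); cv2.imwrite("pics/w6.png",im); print(s["tcp_pos"],s["force"],s["ft_torque"],s["finger_gap"],s["q"].round(3))
M=R.from_quat(s["tool_rot"]).as_matrix(); print(np.arctan2(M[1,2],M[0,2])-np.arctan2(-.941,.339))
im=manip.snapshot("scene"); cv2.imwrite("pics/s6.png",cv2.resize(cv2.cvtColor(im,cv2.COLOR_RGB2BGR)[200:350,250:470],None,fx=3.5,fy=3.5))
E
```

```text
[0.59327326 0.16234779 0.17558973] [-3.80097793e+00  1.13641265e-02  1.19443631e+01] [ 0.06070808  0.79528607 -0.00746787] 0.3921937611850672 [8.500e-02 5.790e-01 1.512e+00 1.000e-03 1.050e+00 1.090e-01]
1.2009736175535566
```

View pics/w6.png

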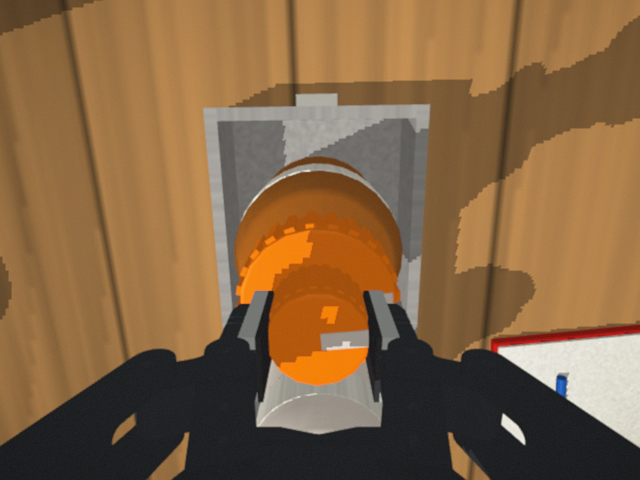

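View pics/s6.png

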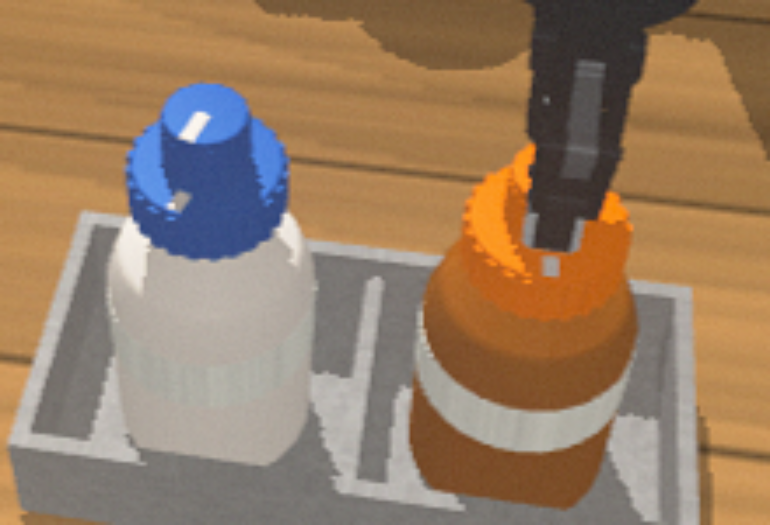

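>>> send_rows --steps '[[[1,0,0,0.004,0],[1,0,0,0.008,0],[0,0,0,0.01,0],[0,0,0,0.014,0],[0,0,0,0.018,0],[0,0,0,0.02,0],[0,0,0,0.02,0]]]'

```text
t: 7.95
tcp_pos: [0.5936, 0.162, 0.1938]
tool_rot: [0.009, 0.707, -0.009, 0.707]
force: [-0.4, 0.3, -0.6]
finger_gap: 0.998
```

>>> send_rows --steps '[[[0,0,0,0.02,0],[0,0,0,0.06,0],[0,0,0,0.1,0],[0,-0.03,0,0.14,0],[0,-0.08,0,0.16,0],[0,-0.13,0,0.17,0],[0,-0.13,0,0.17,0]]]'

```text
t: 8.82
tcp_pos: [0.4602, 0.1623, 0.3649]
tool_rot: [0.008, 0.707, -0.008, 0.707]
force: [0.6, -0.1, 0.4]
finger_gap: 1.004
```

```bash
python3 - <<'E'
from h import *
s=manip.sense(); print(s["t"],s["tcp_pos"],s["force"],s["finger_gap"])
a=cv2.cvtColor(manip.snapshot("scene"),cv2.COLOR_RGB2BGR);b=cv2.cvtColor(manip.snapshot("top"),cv2.COLOR_RGB2BGR)
cv2.imwrite("pics/s7f.png",a);cv2.imwrite("pics/t7f.png",b)
z=lambda i,y,x:cv2.resize(i[y:y+130,x:x+200],None,fx=4,fy=4,interpolation=cv2.INTER_CUBIC)
cv2.imwrite("pics/s7.png",z(a,215,260));cv2.imwrite("pics/t7.png",z(b,190,180))
E
```

```text
8.825 [0.4602463  0.16231494 0.36485676] [ 0.59594873 -0.14983351  0.44925806] 1.0038251449176467
```

View pics/s7.png

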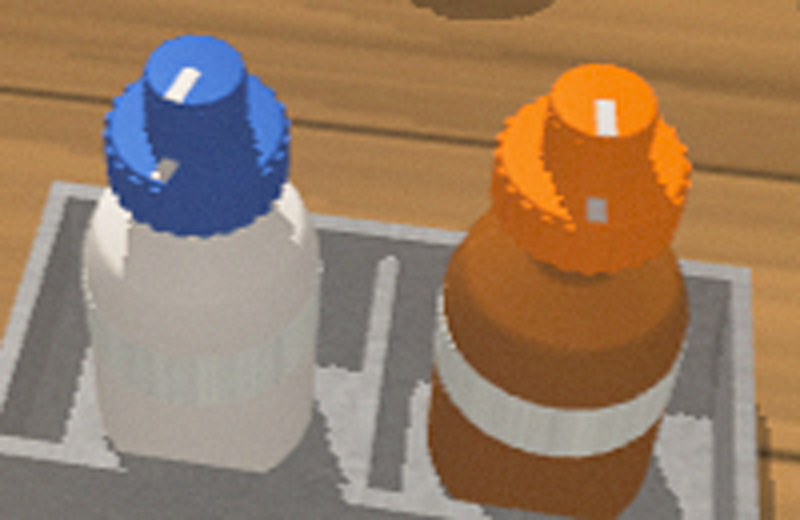

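View pics/t7.png

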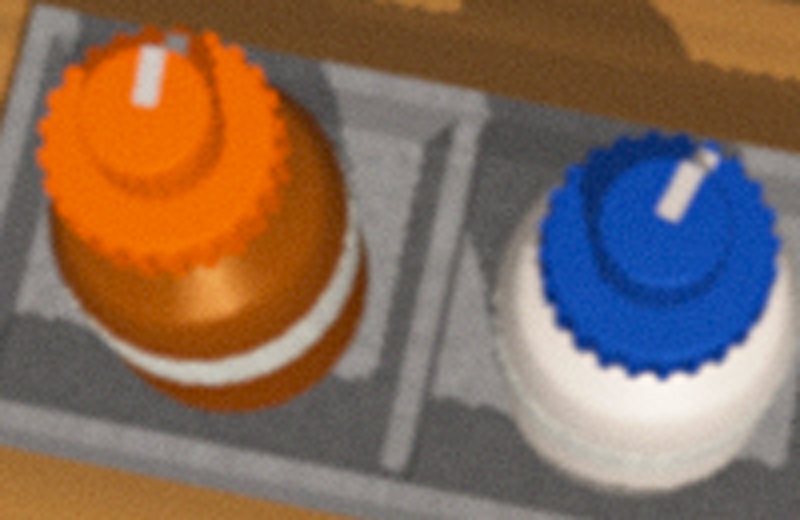

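```bash
python3 - <<'E'
from h import *
x,y=.593,.162
print(proj("scene",[x,y,.215])-proj("scene",[x,y,.207]),"seen",np.array([260+604/4-410,215+100/4-244.25]))
a=ray("top",180+150/4,190+46/4,.215)-ray("top",180+146/4,190+105/4,.215)
b=ray("top",180+190/3.6,190+94/3.6,.207)-ray("top",180+134/3.6,190+104/3.6,.207)
print(np.arctan2(a[1],a[0])-np.arctan2(b[1],b[0]))
E
```

```text
[ 0.82715593 -4.10613744] seen [ 1.   -4.25]
1.3609206378500875
```

```bash
python3 -c "
from station import manip
print(manip.sign_off())"
```

```text
the job is handed in; nothing more can be done
None
```

The orange safety cap on the amber bottle is unlocked and standing open, and I have handed the job in. It took about 9 s of the 35 s allowed.

- **Grip and press:** I gripped the knob and pressed with about 12 N. The tool went down about 10 mm from where it gripped, so I put the cap roughly 7–9 mm down; I did not measure that directly.
- **Turn:** Keeping it pressed, I turned 1.20 rad counterclockwise by the tool's own reading. There was almost no twisting resistance, and the grip did not slip.
- **Release:** I eased up about 8 mm with the knob still held, then opened the fingers. The arm then backed well clear and read no contact force.

**Last checks:**
- **Height:** In the scene camera the knob sits 4.25 px higher than when locked. An 8 mm rise should show as 4.1 px, so the cap has sprung up fully.
- **Turn angle:** The white mark on the knob, seen from above, gave about 1.36 rad. That is a rough reading from a short stripe and differs from the tool's 1.20 rad, but both are past the 1.05 rad unlock point.
- **Blue cap:** The arm never touched it, and it looks unchanged. I checked it only by eye.

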